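# Pack the capacitor kit and click its hold-down home

## Task

Put the red, blue and green capacitors away in the divided crate, each standing upright in the cell with the tag of its colour; set them down gently, do not drop them. Then put the orange hold-down bridge over the filled crate, lined up with it, and push it straight down until it is fully home and the snap hooks at both ends have clicked over its feet. Leave everything else on the bench where it is.

Things in the scene. Friction and masses are not known exactly. Their poses are not given: they have to be found in the camera images.
- cap_red_mid (a point): Centre (half-way up, on the axis) of the red capacitor: loose upright red cylinder, 44 mm diameter, 79 mm tall plus two 6 mm brass terminals on top (85 in all), about 160 g; z is its axis, up. Starts standing on the table at any of three places; its foot is 42.5 mm below this point. Grip its upper half, so that the fingers stay above the crate's rim.
- cell_red (a point): Where the centre of the red capacitor belongs: the middle of the crate cell with the red tag, 42.5 mm above the cell floor. Cell 52 x 52 mm inside, open on top, floor 4 mm and rim 40 mm above the table. Axes: the crate's. The tag is a red plate 40 mm wide on the crate's far (+x) wall, with red lips on both rims. Which cell wears which tag varies.
- cap_blue_mid (a point): Centre (half-way up, on the axis) of the blue capacitor: loose upright blue cylinder, 44 mm diameter, 79 mm tall plus two 6 mm brass terminals on top (85 in all), about 160 g; z is its axis, up. Starts standing on the table at any of three places; its foot is 42.5 mm below this point. Grip its upper half, so that the fingers stay above the crate's rim.
- cell_blue (a point): Where the centre of the blue capacitor belongs: the middle of the crate cell with the blue tag, 42.5 mm above the cell floor. Cell 52 x 52 mm inside, open on top, floor 4 mm and rim 40 mm above the table. Axes: the crate's. The tag is a blue plate 40 mm wide on the crate's far (+x) wall, with blue lips on both rims. Which cell wears which tag varies.
- cap_green_mid (a point): Centre (half-way up, on the axis) of the green capacitor: loose upright green cylinder, 44 mm diameter, 79 mm tall plus two 6 mm brass terminals on top (85 in all), about 160 g; z is its axis, up. Starts standing on the table at any of three places; its foot is 42.5 mm below this point. Grip its upper half, so that the fingers stay above the crate's rim.
- cell_green (a point): Where the centre of the green capacitor belongs: the middle of the crate cell with the green tag, 42.5 mm above the cell floor. Cell 52 x 52 mm inside, open on top, floor 4 mm and rim 40 mm above the table. Axes: the crate's. The tag is a green plate 40 mm wide on the crate's far (+x) wall, with green lips on both rims. Which cell wears which tag varies.
- seat (a point): Middle of the crate, 20 mm above the table, level with the ledges that carry the bridge. Grey crate, fixed to the table, 60 mm along its x, 172 along its y, rim at 40 mm; three cells in a row along y, centres at -56, 0, 56 mm. Beyond each end wall a black flat ledge, top at 20 mm, then a white springy snap hook, 30 mm wide, up to 52 mm above the table. x, y: crate axes, z up.
- bridge_grip (a point): Middle of the upright grip fin on top of the orange hold-down bridge, 108 mm above the underside of its feet: so 108 mm straight above seat when fully home. The fin is 20 mm thick along x (close the fingers along x), 70 mm long along y, from 84 to 128 mm above the feet. z is up. About 170 g in all. Starts standing on its feet on the table.
- bridge: The orange bridge, a loose rigid arch 202 mm long (y), 44 wide (x), 128 tall; origin mid-way between its feet, at their underside. Bar 24 mm wide, underside at 74 mm (home: 5 mm clear of the capacitors' terminals). Legs' inner faces 178 mm apart: they pass outside the crate's end walls; toes jut 7 mm outward, 8 mm thick, and go under the hooks. Symmetric.
- hook_left (a joint): White snap hook at the crate's +y end, hinged at its foot; 0 rad upright at rest, grows as the bridge's toe bends it outward (about 0.15 rad) and springs back to about 0 when the toe has passed its nose (the click). Sloped top. Pushing the bridge straight down past both takes 8 to 15 N in all, over its last 25 mm of travel.
- hook_right (a joint): White snap hook at the crate's -y end, hinged at its foot; 0 rad upright at rest, grows as the bridge's toe bends it outward (about 0.15 rad) and springs back to about 0 when the toe has passed its nose (the click). Sloped top. Pushing the bridge straight down past both takes 8 to 15 N in all, over its last 25 mm of travel.
- cap_grey: Bare silver capacitor, 44 mm diameter, 85 mm tall, origin under its centre; no cell has its colour: a bystander, to be left alone.
- cap_big: Dark steel-coloured large capacitor, 64 mm diameter, 105 mm tall, origin under its centre: a bystander, to be left alone.
- multimeter: Yellow multimeter lying on the table, 150 x 78 x 32 mm, origin under its centre: a bystander, to be left alone.
- mug: Blue mug, 80 mm diameter, 95 mm tall, origin under its centre: a bystander, to be left alone.
- screwdriver: Screwdriver lying on the table near the robot: a bystander, to be left alone.
- mouse: Black round computer mouse on its pad, 62 mm across, 34 mm tall: a bystander, to be left alone.
Mind the look-alikes: they are no part of the job. Of the things that look like the part that bears cap_green_mid, the largest one is meant.

How it is judged:
By the outcome, as a careful person would: the job done as asked, in the order asked, and still so for the second after the job is handed in, with the robot touching nothing.
It also fails if it takes over 72 s, if anything falls off the work surface, if the arm or the gripper's body presses on something with over 40 N, if the wrist force passes 120 N, or if a joint passes its speed limit or range.

## Robot

A 7-joint arm with a two-finger parallel gripper is mounted at the origin on the work surface. World frame = base frame: x ahead of the robot, y to its left, z up, the work surface at z = 0. Lengths are in m, angles in rad, forces in N, time in s.
With the tool pointing down it reaches from about 0.425 to 0.925 m from the base axis. Payload 6.8 kg.
Tool frame: the origin (TCP) lies midway between the tips of the shut fingers; the grasp point (between the pads) lies 19 mm behind it; x points along the fingers, y is the direction in which the jaws open and shut, and the axes are right-handed (so a half turn about x gives the same grasp; the last joint's range is limited). The gripper opens to 85 mm and grips with 20 to 120 N. Pads are 22 mm wide; open, the fingers measure 114 mm over their backs; the gripper's body (76 mm by 85 mm) begins 54 mm behind the grasp point. The pads swing forward as they close: fully open they stand 13 mm farther back than shut.
Start: joints at [1.219, 0.477, 0.022, 1.555, -0.011, 1.109, -0.083], TCP at [0.163, -0.655, 0.231] pointing down, gripper open.
Joint ranges: [-2.96, 2.96], [-0.34, 2.1], [-1.41, 1.46], [0.24, 2.44], [-1.37, 4.51], [0.17, 1.92], [-2.96, 2.96]. Speed limits (rad/s): [2.39, 2.39, 3.14, 3.14, 3.14, 3.14, 3.14].

## Interface

Orientations are given as a rotation vector (axis times angle).
In Python, from bench import r, viewer, nets gives the robot as it stands.
- The arm moves only by the shell command python3 -m pendant 'ROWS' [FORCE]. ROWS is JSON, one flat list of numbers, 5 for each row, row after row: the finger opening in mm, from 0 to 85.4, then the shift along the tool's x, y, z in mm, then the turn about the tool's x in rad. A call has 1 to 20 rows; each row shifts and turns the commanded pose from where the row before left it, along the tool's axes as they then stand; what a row does not reach is not made up. A row lasts 1/8 s, in which the tool goes at most 62.5 mm and 10.7 degrees, less where a joint would pass 70% of its speed; a pose out of reach is approached as far as the arm can. A call with a gripper value outside its range is refused whole. The fingers move at their own pace and stop on an object; FORCE is the grip in N (left out, the last holds). Time passes only in rows, so rows that do not move let the fingers close. It gives the time, the measured TCP pose, the force and the opening at its end, in the units of the state.
- r.get_obs(): the state, without advancing time (a new reading comes with each control period).
- viewer.grab_frame(name): name is "side" or "top" or "wrist"; returns (picture, depth): 400x640x3 uint8, red, green, blue; 400x640 float32, m along the optical axis (not along the pixel's ray), 0 where there is no reading.
- viewer.calibration(name): a dict with "mtx" (3x3 intrinsics, pixels), "world_to_cam" (4x4, takes a point from world to camera coordinates). Camera axes: x right, y up, looking along -z (the intrinsics and any distortion apply to the point x, -y, -z); pixel columns grow to the right and rows downward; lengths in m; the calibration is good to about 2 mm. A picture is of the moment at which its call begins: read the wrist's pose just before it. calibration takes no time and is no camera call; for the wrist camera it gives the pose at the moment of the call.
- r.hand_in(): hands the job in, once; it reports no verdict.
Trained networks look in the newest picture that a camera, given by its name, has taken for a name from the list of things; names that differ only in an ending like _2 or _b are one class to them, and where a whole thing is asked for, a point or a joint stands for the part that bears it (a point fixed in the world has none). Each returns a list of dicts, best first, with "score" (0 to 1); they miss things now and then, are a little off and sometimes report something else, mostly with a low value. They report only what shows in the picture. A call takes as long as a camera call. They do not tell look-alikes from the thing itself.
- nets.look_for(name, camera): "location" ([x, y, z] in m, in world coordinates, good to about 4 mm: the middle of the surface that is visible of it).
- nets.silhouettes(name, camera): "mask" (400x640 bool, what is visible of it).
The state is a dict: "clock": time; "joints": joint angles; "qvel": joint speeds; "tau": joint torques, N m; "tcp_pos": TCP position; "orientation": TCP orientation; "contact_force": force on the tool from outside, world axes, zero at the start; "moment": the same for the moment, N m; "grip_width": finger opening in m.
Only numpy, scipy, OpenCV 4.12 (cv2) and the standard library are available. Lean on these libraries where they do the work, as an engineer would, in place of code of your own. Each camera call takes 0.05 s, during which the arm holds its last target. There are 200 camera calls.

## Working session

There is one attempt and no reset: what is moved stays moved. The work goes in short steps, Python scripts to look and compute and a shell command to move; the robot and the scene stay as the last step left them, time stands still between calls to the robot, and variables do not carry over. Pictures are saved under pics/ and viewed, about 8 in all and at most 12, crops included, and the job is handed in when it is done.

```bash
ls; mkdir -p pics
cat > h.py <<'E'
import numpy as np, cv2
from bench import r, viewer, nets
from scipy.spatial.transform import Rotation as R
def save(name,fn):
    p,d=viewer.grab_frame(name); cv2.imwrite('pics/'+fn,p[:,:,::-1]); return p,d
def cloud(name,d):
    c=viewer.calibration(name); K=c['mtx']; T=np.linalg.inv(c['world_to_cam'])
    v,u=np.mgrid[:400,:640]
    X=np.stack([(u-K[0,2])/K[0,0]*d,-(v-K[1,2])/K[1,1]*d,-d,np.ones_like(d)],-1)
    return (X@T.T)[...,:3]
E
python3 - <<'E'
from h import *
o=r.get_obs(); print(o); print(R.from_rotvec(o['orientation']).as_matrix().round(3))
for cam in ['top','side']:
    p,d=save(cam,f'{cam}0.png'); print(cam,{k:np.round(v,3).tolist() for k,v in viewer.calibration(cam).items() if k!='x'})
    for n in ['cap_red_mid','cap_blue_mid','cap_green_mid','cell_red','cell_blue','cell_green','seat','bridge_grip','hook_left','hook_right','cap_grey']:
        try: print(n,[(np.round(x['location'],4).tolist(),round(x['score'],2)) for x in nets.look_for(n,cam)])
        except Exception as e: print(n,e)
E
```

```text
pics
{'clock': 0.0, 'joints': array([ 1.21890313,  0.47782587,  0.02233597,  1.55645458, -0.01149869,
        1.10933494, -0.08312216]), 'qvel': array([ 0.0006523 , -0.00092809, -0.00088742, -0.001161  ,  0.00063235,
        0.00058144,  0.00086412]), 'tau': array([ 2.18251921e-05, -5.96464741e+01,  1.60782550e+00, -2.81199610e+01,
        1.23818233e-02,  9.36430326e-03, -1.97841683e-05]), 'tcp_pos': array([ 0.16277458, -0.65445369,  0.23030707]), 'orientation': array([ 2.09227978,  0.25832257, -2.09306059]), 'contact_force': array([-0.96318075,  0.59701158,  0.13122384]), 'moment': array([-0.03806918,  0.0640179 ,  0.01143317]), 'grip_width': 0.08527950760686533}
[[-0.001  0.241 -0.97 ]
 [ 0.002 -0.97  -0.241]
 [-1.    -0.002  0.   ]]
top {'mtx': [[514.324, 0.0, 316.868], [0.0, 514.324, 198.218], [0.0, 0.0, 1.0]], 'world_to_cam': [[-0.022, -1.0, -0.008, -0.015], [0.995, -0.023, 0.101, -0.506], [-0.101, -0.006, 0.995, -1.466], [0.0, 0.0, 0.0, 1.0]]}
cap_red_mid [([0.4349, 0.3176, 0.0776], 0.77), ([0.4478, 0.1632, 0.0795], 0.28)]
cap_blue_mid [([0.4435, 0.078, 0.0759], 0.74)]
cap_gre
[... 458 characters left out ...]
 0.336], [0.434, -0.452, 0.78, -0.283], [-0.546, 0.557, 0.626, -1.153], [0.0, 0.0, 0.0, 1.0]]}
cap_red_mid [([0.4165, 0.3307, 0.058], 0.91), ([0.5778, -0.4629, 0.0327], 0.63)]
cap_blue_mid [([0.4346, 0.0889, 0.0566], 0.65)]
cap_green_mid [([0.4348, 0.179, 0.0596], 0.62), ([0.478, 0.2508, 0.0483], 0.54), ([0.5224, 0.1409, 0.0455], 0.48)]
cell_red []
cell_blue [([0.4864, -0.1623, 0.042], 0.61)]
cell_green [([0.5143, -0.2175, 0.0411], 0.62)]
seat [([0.5087, -0.1437, 0.0227], 0.87)]
bridge_grip [([0.6371, 0.1729, 0.0825], 0.85)]
hook_left [([0.4174, 0.3293, 0.0579], 0.26)]
hook_right [([0.5201, -0.2609, 0.0413], 0.61), ([0.4919, -0.058, 0.0305], 0.26)]
cap_grey [([0.5768, 0.3731, 0.0578], 0.91)]
```

View pics/top0.png

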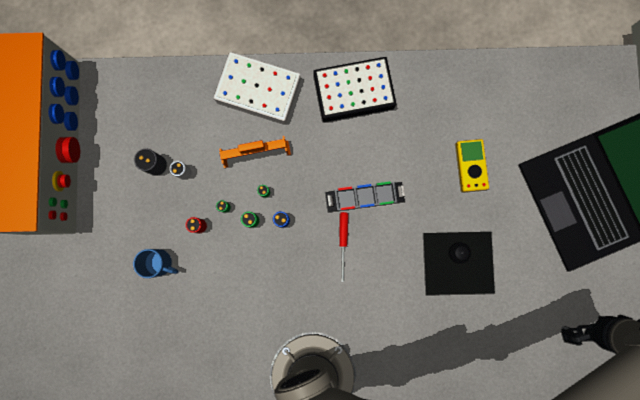

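View pics/side0.png

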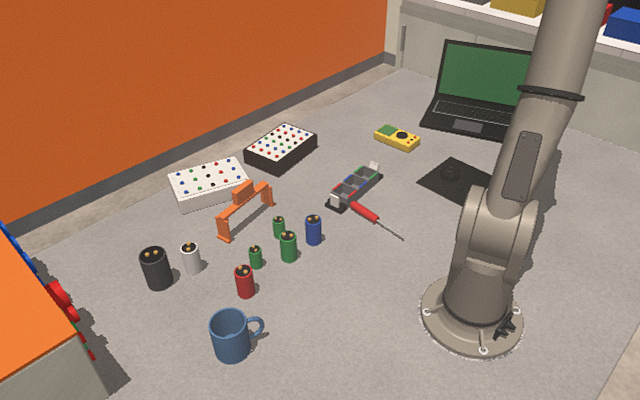

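The top view shows red at (196,225), the large green at (250,219) and blue at (282,219). The crate is at (365,195) with its red, blue and green cells running from left (+y) to right. The bridge is at (255,152), and two small green look-alikes are at (223,206) and (264,190). Next I'll refine these from depth.

```bash
cat >> h.py <<'E'
def rect(P):
    (c,s,a)=cv2.minAreaRect((P[:,:2]*1000).astype(np.float32)); 
    return np.round(c,1),np.round(s,1),round(a,2)
def sel(C,x,y,rad,z0,z1):
    m=(np.hypot(C[...,0]-x,C[...,1]-y)<rad)&(C[...,2]>z0)&(C[...,2]<z1); return C[m]
E
python3 - <<'E'
from h import *
p,d=viewer.grab_frame('top'); C=cloud('top',d)
for n,x,y in [('red',.435,.318),('green',.446,.162),('blue',.444,.078)]:
    P=sel(C,x,y,.035,.068,.1); c,rr=cv2.minEnclosingCircle((P[:,:2]*1000).astype(np.float32))
    print(n,len(P),c,rr,P.mean(0).round(4),P[:,2].max())
P=sel(C,.644,.155,.13,.06,.1); print('bar',rect(P),len(P),P.mean(0),)
P=sel(C,.644,.155,.13,.1,.16); print('fin',rect(P),len(P),P.mean(0),P[:,2].max())
P=sel(C,.507,-.165,.14,.03,.045); print('crate rim',rect(P),len(P),P.mean(0))
P=sel(C,.507,-.165,.14,.03,.07); print('crate+hooks',rect(P),len(P),P.mean(0))
P=sel(C,.507,-.165,.16,.012,.07); print('crate+ledges',rect(P),len(P))
for hook in [(.497,-.064),(.518,-.263)]:
    P=sel(C,*hook,.03,.046,.07); print('hook',len(P),P.mean(0) if len(P) else '')
E
python3 -m pendant '[85,0,0,0,0]'
```

```text
red 201 (434.648193359375, 321.05645751953125) 22.381439208984375 [0.4341 0.3202 0.0799] 0.09207387730724692
green 195 (446.0289306640625, 167.21282958984375) 22.064523696899414 [0.4463 0.1669 0.0804] 0.08969633596316973
blue 189 (445.0802307128906, 77.90721130371094) 21.83658218383789 [0.4446 0.0774 0.0802] 0.09191408056854966
bar (array([651.4, 130.4]), array([179.2, 216.8]), 52.19) 535 [0.63625599 0.14823512 0.08019348]
fin (array([643.2, 152.7]), array([20.3, 69.7]), 10.19) 237 [0.64158134 0.15172158 0.1245766 ] 0.1352071279925222
crate rim (array([ 502.1, -154.2]), array([127.3, 217.2]), 33.51) 406 [ 0.50733488 -0.16353633  0.03934106]
crate+hooks (array([ 503. , -157.5]), array([128. , 222.2]), 32.79) 504 [ 0.50795681 -0.16698991  0.04114586]
crate+ledges (array([ 487. , -164.6]), array([242.9, 227.4]), 1.77) 1139
hook 22 [ 0.49671908 -0.06119339  0.05084081]
hook 25 [ 0.5198258  -0.26812864  0.05068673]
clock: 1.38
tcp_pos: [0.1629, -0.655, 0.2313]
orientation: [2.092, 0.256, -2.092]
contact_force: [-0.5, 0.9, 0.5]
grip_width: 0.0849
```

```bash
cat >> h.py <<'E'
def plan(*wps, start=None):
    """wps: (x,y,z,yaw_deg,nrows,grip_mm); prints rounded rows; yaw = heading of tool y"""
    if start is None:
        o=r.get_obs(); M=R.from_rotvec(o['orientation']).as_matrix()
        p=o['tcp_pos']*1000; a=np.arctan2(M[1,1],M[0,1])
    else: p=np.array(start[:3])*1000; a=np.radians(start[3])
    out=[]
    for x,y,z,yaw,n,g in wps:
        t=np.array([x,y,z])*1000; ta=np.radians(yaw)
        for k in range(n,0,-1):
            dlt=(t-p)/k; da=(ta-a)/k
            yt=np.array([np.cos(a),np.sin(a),0]); zt=np.array([np.sin(a),-np.cos(a),0])
            s=[round(-dlt[2],1),round(dlt@yt,1),round(dlt@zt,1),round(-da,3)]
            p=p+np.array([0,0,-s[0]])+s[1]*yt+s[2]*zt; a=a-s[3]
            out+=[g]+s
            if np.linalg.norm(s[:3])>62 or abs(s[3])>.186: print('TOO FAST',s)
    print('['+','.join(f'{v:g}' for v in out)+']', p.round(1), round(np.degrees(a),2))
E
python3 -c "
from h import *
plan((.47,-.165,.30,6.37,12,85))"
```

```text
[85,-5.7,-33.5,-34.7,-0.12,85,-5.7,-29.1,-38.4,-0.12,85,-5.7,-24.2,-41.6,-0.12,85,-5.7,-19.1,-44.3,-0.12,85,-5.7,-13.6,-46.2,-0.12,85,-5.7,-8,-47.5,-0.12,85,-5.8,-2.3,-48.1,-0.12,85,-5.7,3.5,-48.1,-0.12,85,-5.8,9.2,-47.3,-0.12,85,-5.7,14.8,-45.9,-0.119,85,-5.8,20.2,-43.8,-0.12,85,-5.7,25.3,-41,-0.119] [ 470. -165.  300.] 6.36
```

```bash
python3 -m pendant '[85,-5.7,-33.5,-34.7,-0.12,85,-5.7,-29.1,-38.4,-0.12,85,-5.7,-24.2,-41.6,-0.12,85,-5.7,-19.1,-44.3,-0.12,85,-5.7,-13.6,-46.2,-0.12,85,-5.7,-8,-47.5,-0.12,85,-5.8,-2.3,-48.1,-0.12,85,-5.7,3.5,-48.1,-0.12,85,-5.8,9.2,-47.3,-0.12,85,-5.7,14.8,-45.9,-0.119,85,-5.8,20.2,-43.8,-0.12,85,-5.7,25.3,-41,-0.119,85,0,0,0,0]'
python3 - <<'E'
from h import *
o=r.get_obs(); M=R.from_rotvec(o['orientation']).as_matrix(); print(o['clock'],o['joints'].round(2),o['tcp_pos'].round(4),np.degrees(np.arctan2(M[1,1],M[0,1])))
cal=viewer.calibration('wrist'); print(np.linalg.inv(cal['world_to_cam']).round(3))
p,d=save('wrist','w0.png'); C=cloud('wrist',d); np.savez('w0.npz',p=p,C=C)
E
```

```text
clock: 3.0
tcp_pos: [0.4722, -0.161, 0.3009]
orientation: [1.123, 1.262, -1.119]
contact_force: [0.2, -0.9, 0.7]
grip_width: 0.0853
3.0 [ 0.68  0.16 -0.53  1.85  0.09  1.15  0.24] [ 0.4722 -0.161   0.3009] 6.814833949690351
[[ 0.993 -0.112 -0.039  0.462]
 [ 0.119  0.945  0.304 -0.083]
 [ 0.002 -0.307  0.952  0.442]
 [ 0.     0.     0.     1.   ]]
```

View pics/w0.png

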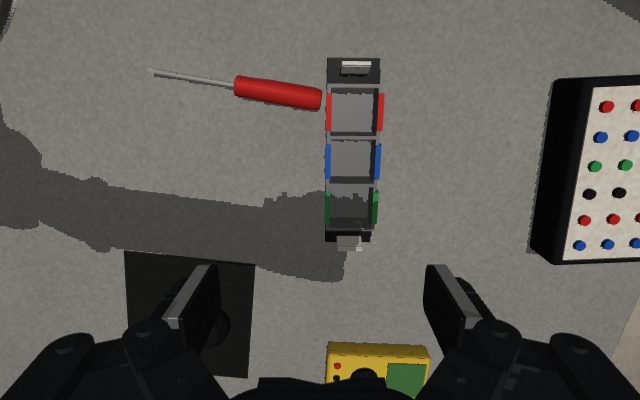

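The wrist view shows the crate at about (353,155), with red (355,112), blue (353,160) and green (350,208) running from +y to -y. The screwdriver handle is close to the red end.

```bash
cat >> h.py <<'E'
def crate(C,c=(.508,-.165),yaw=6.37,z0=.034,z1=.046):
    a=np.radians(yaw); ex=np.array([np.cos(a),np.sin(a)]); ey=np.array([-np.sin(a),np.cos(a)])
    D=C[...,:2]-np.array(c); u=D@ex; v=D@ey
    return C[(abs(u)<.038)&(abs(v)<.092)&(C[...,2]>z0)&(C[...,2]<z1)]
E
python3 - <<'E'
from h import *
C=np.load('w0.npz')['C']
P=crate(C); print(len(P),rect(P),P[:,2].mean())
for s,x,y in [('L',.4967,-.0612),('R',.5198,-.2681)]:
    H=sel(C,x,y,.025,.046,.06); print(s,len(H),H.mean(0),rect(H))
# floors
P=crate(C,z0=-.005,z1=.012); print('floor z',np.median(P[:,2]))
P=sel(C,.40,-.25,.05,-.02,.02); print('table',np.median(P[:,2]))
# start: last commanded pose .47,-.165,.30
plan((.445,.078,.22,6.37,5,85),(.445,.078,.052,6.37,4,85))
E
```

```text
2250 (array([ 507.5, -166. ]), array([ 64.1, 172. ]), 5.99) 0.038614267982699346
L 170 [ 0.49520391 -0.06123396  0.04883351] (array([495.1, -61.3]), array([29.2,  5. ]), 6.62)
R 113 [ 0.51746317 -0.27044656  0.04840916] (array([ 517.5, -270.3]), array([28.1,  6. ]), 7.17)
floor z 0.001735696687847954
table -0.001971924643545453
[85,16.1,0.4,-48.6,0.001,85,16.1,0.3,-48.6,0,85,16,0.3,-48.6,0.001,85,16.1,0.3,-48.5,0,85,16,0.3,-48.6,0.001,85,42,0,0,-0,85,42,0,0,-0,85,42,0,0,-0,85,42,0,0,-0] [445.  78.  52.] 6.37
```

```bash
python3 -m pendant '[85,0,0,-57,0,85,0,0,-57,0,85,0,0,-57,0,85,0,0,-57,0,85,0,0,0,0,85,0,0,0,0]'
python3 - <<'E'
from h import *
o=r.get_obs(); M=R.from_rotvec(o['orientation']).as_matrix(); print(o['clock'],o['tcp_pos'].round(4),np.degrees(np.arctan2(M[1,1],M[0,1])),M[:,0].round(3))
p,d=save('wrist','w1.png'); C=cloud('wrist',d); np.savez('w1.npz',p=p,C=C)
for n,x,y in [('red',.435,.321),('green',.446,.167),('blue',.445,.078)]:
    P=sel(C,x,y,.035,.068,.1)
    if len(P): c,rr=cv2.minEnclosingCircle((P[:,:2]*1000).astype(np.float32)); print(n,len(P),np.round(c,1),round(rr,1),np.percentile(P[:,2],50))
P=sel(C,.643,.153,.06,.1,.16); print('fin',len(P),rect(P) if len(P) else '')
E
```

```text
clock: 3.8
tcp_pos: [0.4448, 0.0599, 0.2998]
orientation: [1.128, 1.258, -1.129]
contact_force: [0.5, -0.5, -0.2]
grip_width: 0.0849
3.8 [0.4448 0.0599 0.2998] 6.229416412275248 [-0.    -0.001 -1.   ]
green 1762 [447.  168.6] 21.8 0.07827660667824488
blue 1407 [445.2  79.4] 21.8 0.07817707040750499
fin 3331 (array([643.9, 153.9]), array([22.3, 70.1]), 9.97)
```

```bash
python3 -m pendant '[85,50,2.2,-19,0,85,55,0,0,0,85,55,0,0,0,85,55,0,0,0,85,38.5,0,0,0,85,0,0,0,0,30,0,0,0,0,30,0,0,0,0,30,0,0,0,0,30,0,0,0,0]' 40
python3 -c "
from h import *
o=r.get_obs();print(o['tcp_pos'].round(4),o['grip_width'],o['contact_force'].round(1))"
```

```text
clock: 5.1
tcp_pos: [0.4461, 0.0807, 0.0482]
orientation: [1.128, 1.257, -1.125]
contact_force: [-2.1, -1.6, 8.1]
grip_width: 0.0428
[0.4461 0.0807 0.0482] 0.0428031518460106 [-2.1 -1.6  8.1]
```

```bash
python3 -m pendant '[30,-30,0,0,0,30,-60,0,0,0,30,0,6.8,50.3,0,30,0,6.8,50.3,0,30,0,6.8,50.3,0,30,0,6.8,50.3,0,30,0,7,50.3,0,30,0,0,0,0,30,0,0,0,0]'
python3 - <<'E'
from h import *
o=r.get_obs(); M=R.from_rotvec(o['orientation']).as_matrix(); print(o['tcp_pos'].round(4),np.degrees(np.arctan2(M[1,1],M[0,1])),o['grip_width'],o['contact_force'].round(1))
p,d=save('wrist','w2.png'); C=cloud('wrist',d)
P=crate(C); print(len(P),rect(P))
P=sel(C,.5075,-.1655,.04,.12,.19); print('cap?',len(P)); 
for z0,z1 in [(.16,.168),(.168,.176),(.176,.19)]:
    Q=P[(P[:,2]>z0)&(P[:,2]<z1)]; print(z0,len(Q),rect(Q) if len(Q)>3 else '')
p,d=save('top','t2.png'); C=cloud('top',d); P=crate(C,z0=.15,z1=.19);print(len(P))
E
```

```text
clock: 6.22
tcp_pos: [0.5065, -0.1651, 0.137]
orientation: [1.128, 1.259, -1.127]
contact_force: [-0.5, 0.4, -1.4]
grip_width: 0.0429
[ 0.5065 -0.1651  0.137 ] 6.345419756448335 0.04286634144901469 [-0.5  0.4 -1.4]
3937 (array([ 506.8, -141.1]), array([ 64.2, 128.5]), 6.37)
cap? 19995
0.16 8726 (array([ 504.4, -159.9]), array([50. , 55.5]), 57.72)
0.168 3715 (array([ 504.8, -164.1]), array([35.1, 68. ]), 84.04)
0.176 2688 (array([ 506.8, -160.2]), array([78.7, 21.4]), 7.38)
0
```

View pics/w2.png

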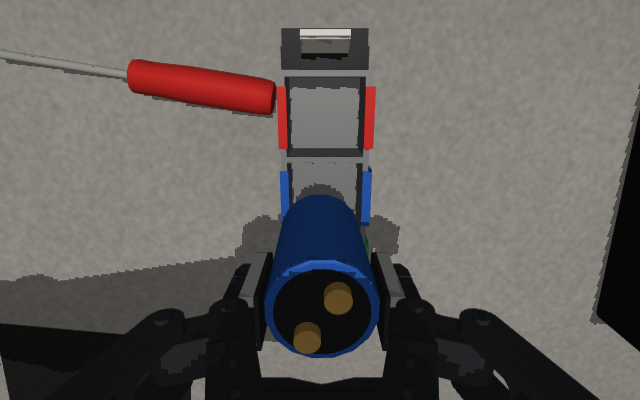

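The held blue capacitor's top is at (322,308), over the crate line at x≈325, with the screwdriver tip of the handle near the red cell's left edge. Now I'll measure the cap and crate relative to each other with the same camera.

```bash
cat >> h.py <<'E'
def rel(C,c=(.5075,-.1655),yaw=6.2):
    a=np.radians(yaw); D=(C[...,:2]-np.array(c))*1000
    return np.stack([D@[np.cos(a),np.sin(a)],D@[-np.sin(a),np.cos(a)],C[...,2]*1000],-1)
def cell_axes(C,**k):
    """median v of rim strips (dividers/end walls) in the inner part, u edges"""
    Q=rel(C,**k).reshape(-1,3); Q=Q[(Q[:,2]>34)&(Q[:,2]<45)]
    for v0 in (-84,-28,28,84):
        S=Q[(abs(Q[:,0])<20)&(abs(Q[:,1]-v0)<9)]
        if len(S)>20: print('wall',v0,len(S),np.percentile(S[:,1],[3,50,97]).round(1))
    for v0 in (-56,0,56):
        for s in (-1,1):
            S=Q[(abs(Q[:,1]-v0)<18)&(abs(s*Q[:,0]-29)<9)]
            if len(S)>20: print('side',v0,s,len(S),np.percentile(S[:,0],[3,50,97]).round(1))
E
python3 - <<'E'
from h import *
print('w0'); cell_axes(np.load('w0.npz')['C'])
o=r.get_obs();print(o['tcp_pos'])
p,d=viewer.grab_frame('wrist'); C=cloud('wrist',d); np.savez('w2.npz',p=p,C=C)
print('w2'); cell_axes(C)
dark=(p.max(2)<60); g=np.zeros((400,640),bool); g[262:356,270:375]=1
Q=C[g&dark]; print(np.percentile(Q[:,2],[5,50,95])); Q=Q[abs(Q[:,2]-np.median(Q[:,2]))<.003]
c,rr=cv2.minEnclosingCircle((Q[:,:2]*1000).astype(np.float32)); print('cap',c,rr,rect(Q))
E
```

```text
w0
wall -84 137 [-86.4 -83.6 -82. ]
wall -28 134 [-30.  -28.1 -26.3]
wall 28 146 [25.6 27.8 29.6]
wall 84 139 [81.6 83.6 84.8]
side -56 -1 143 [-31.7 -29.2 -26.7]
side -56 1 168 [24.6 27.4 31.5]
side 0 -1 171 [-32.1 -28.8 -26.3]
side 0 1 189 [24.7 27.6 31.2]
side 56 -1 183 [-31.6 -29.2 -26.1]
side 56 1 221 [24.9 27.8 31.8]
[ 0.50656227 -0.16397956  0.13693087]
w2
wall 28 389 [28.7 30.8 32.3]
wall 84 374 [84.5 86.3 87.7]
side 0 -1 326 [-29.9 -27.3 -24.2]
side 0 1 488 [27.  29.9 33.8]
side 56 -1 520 [-30.  -27.  -24.1]
side 56 1 603 [26.8 29.7 33.6]
[0.16600776 0.16724177 0.16821779]
cap (506.37493896484375, -163.2552947998047) 20.889177322387695 (array([ 507.3, -165.2]), array([37.6, 36.9]), 9.25)
```

```bash
python3 -m pendant '[30,15,1.5,0,0,30,25,0,0,0,30,20,0,0,0,30,10,0,0,0,30,0,0,0,0]'
python3 -m pendant '[30,6,0,0,0,30,4,0,0,0,30,2,0,0,0,30,0,0,0,0]'
```

```text
clock: 7.0
tcp_pos: [0.5077, -0.1649, 0.0657]
orientation: [1.127, 1.261, -1.127]
contact_force: [0.4, 0.2, -1.4]
grip_width: 0.0426
clock: 7.5
tcp_pos: [0.5082, -0.1653, 0.0545]
orientation: [1.127, 1.26, -1.127]
contact_force: [0.6, 0.4, -1.4]
grip_width: 0.0429
```

```bash
python3 -m pendant '[30,1.5,0,0,0,30,1,0,0,0,30,0,0,0,0]'
python3 -m pendant '[30,1,0,0,0,30,0,0,0,0]'
```

```text
clock: 7.88
tcp_pos: [0.5083, -0.1653, 0.0523]
orientation: [1.127, 1.259, -1.127]
contact_force: [-1.7, -0.3, 3.2]
grip_width: 0.0429
clock: 8.12
tcp_pos: [0.5083, -0.1654, 0.0522]
orientation: [1.126, 1.259, -1.128]
contact_force: [-4.6, 1.0, 13.1]
grip_width: 0.0432
```

```bash
python3 -m pendant '[60,-0.8,0,0,0,85,0,0,0,0,85,0,0,0,0,85,-50,0,0,0,85,-60,0,0,0,85,0,-4.1,-56.3,0,85,0,-4.1,-56.3,0,85,0,-4.1,-56.3,0,85,0,-4.1,-56.3,0,85,0,-4.1,-56.3,0,85,0,-4.1,-56.3,0,85,0,0,0,0]'
python3 - <<'E'
from h import *
print(r.get_obs()['tcp_pos'].round(4))
p,d=save('wrist','w3.png'); C=cloud('wrist',d)
P=sel(C,.446,.168,.035,.068,.1);c,rr=cv2.minEnclosingCircle((P[:,:2]*1000).astype(np.float32)); print(len(P),np.round(c,1),rr)
p,d=save('top','t3.png'); C=cloud('top',d)
P=sel(C,.508,-.165,.035,.068,.1);c,rr=cv2.minEnclosingCircle((P[:,:2]*1000).astype(np.float32)); print(len(P),np.round(c,1),rr); cell_axes(C)
cv2.imwrite('pics/t3c.png',cv2.resize(p[170:225,310:420,::-1],None,fx=6,fy=6))
E
```

```text
clock: 9.62
tcp_pos: [0.445, 0.173, 0.1623]
orientation: [1.123, 1.265, -1.119]
contact_force: [-0.3, -0.6, 0.4]
grip_width: 0.0849
[0.445  0.173  0.1623]
3130 [447.3 165.9] 21.93745231628418
196 [ 507.7 -168. ] 22.6112003326416
wall -84 23 [-85.1 -82.8 -80.5]
side -56 -1 23 [-29.6 -27.2 -24.2]
side -56 1 25 [27.3 30.  34.2]
side 0 -1 22 [-29.7 -26.9 -24.2]
side 0 1 28 [26.8 29.9 33.7]
side 56 1 24 [26.7 30.  33.5]
```

View pics/t3c.png

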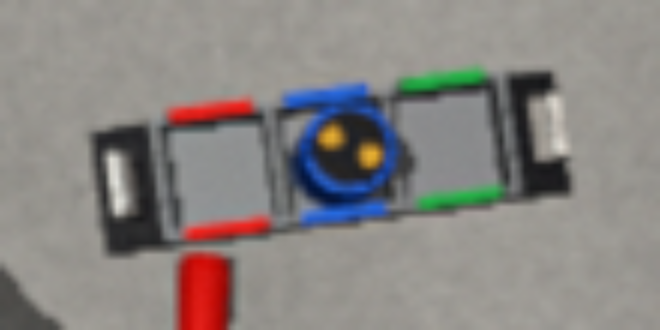

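The crop shows blue upright in its cell at (345,155), slightly toward -y. The red and green cells are empty. Now I'll descend on green.

```bash
python3 -m pendant '[85,50,0,1,0,85,50,0,0,0,85,13,0,0,0,85,0,0,0,0,85,0,0,0,0]'
```

```text
clock: 10.35
tcp_pos: [0.4478, 0.167, 0.0504]
orientation: [1.129, 1.258, -1.125]
contact_force: [-0.3, 0.4, -0.3]
grip_width: 0.0847
```

```bash
python3 -m pendant '[85,3,0,0,0,30,0,0,0,0,30,0,0,0,0,30,0,0,0,0,30,0,0,0,0]' 40; python3 -m pendant '[30,0,0,0,0]'
```

```text
clock: 10.98
tcp_pos: [0.4466, 0.1668, 0.0462]
orientation: [1.127, 1.259, -1.127]
contact_force: [-0.7, -1.5, 5.6]
grip_width: 0.0433
clock: 11.1
tcp_pos: [0.4466, 0.1669, 0.0462]
orientation: [1.127, 1.259, -1.127]
contact_force: [-1.3, -0.5, 5.2]
grip_width: 0.0427
```

```bash
python3 -m pendant '[30,-60,0,0,0,30,-60,0,0,0,30,0,3.5,56,0,30,0,3.5,56,0,30,0,3.5,56,0,30,0,3.6,56,0,30,0,3.5,56,0,30,0,3.6,56,0,30,0,3.6,56,0,30,0,0,0,0,30,0,0,0,0,30,0,0,0,0]'
python3 - <<'E'
from h import *
o=r.get_obs();print(o['tcp_pos'].round(4))
p,d=save('wrist','w4.png'); C=cloud('wrist',d); cell_axes(C,c=(.5083,-.1643))
dark=(p.max(2)<60); g=np.zeros((400,640),bool); g[262:356,270:375]=1
Q=C[g&dark]; Q=Q[abs(Q[:,2]-np.median(Q[:,2]))<.003]
print('cap',cv2.minEnclosingCircle((Q[:,:2]*1000).astype(np.float32)),rect(Q))
P=sel(C,.508,-.167,.035,.068,.1);print('blue',cv2.minEnclosingCircle((P[:,:2]*1000).astype(np.float32)))
print(r.get_obs()['tcp_pos'].round(4))
E
```

```text
clock: 12.6
tcp_pos: [0.5144, -0.2184, 0.1657]
orientation: [1.126, 1.261, -1.125]
contact_force: [0.5, -0.3, -1.1]
grip_width: 0.0429
[ 0.5144 -0.2184  0.1657]
wall -28 62 [-29.1 -27.6 -25.1]
wall 28 348 [19.4 28.4 30.4]
side -56 -1 325 [-30.5 -27.9 -24.8]
side -56 1 373 [26.2 29.3 33. ]
side 0 -1 360 [-30.7 -28.2 -25.2]
side 0 1 482 [26.1 29.1 32.9]
side 56 -1 519 [-30.8 -27.9 -25. ]
side 56 1 593 [26.  28.9 32.7]
cap ((513.750244140625, -215.1425018310547), 20.926246643066406) (array([ 514. , -216.8]), array([36.3, 37.8]), 5.81)
blue ((507.4052734375, -166.4183807373047), 21.87887191772461)
[ 0.5145 -0.2185  0.1658]
```

```bash
python3 -m pendant '[30,45,0.2,1.3,0,30,30,0,0,0,30,20,0,0,0,30,10,0,0,0,30,5,0,0,0,30,0,0,0,0]'
python3 -m pendant '[30,2,0,0,0,30,2,0,0,0,30,0,0,0,0]'
```

```text
clock: 13.4
tcp_pos: [0.5153, -0.2214, 0.0563]
orientation: [1.127, 1.259, -1.127]
contact_force: [0.2, -0.2, -1.6]
grip_width: 0.0431
clock: 13.78
tcp_pos: [0.5148, -0.2215, 0.0518]
orientation: [1.127, 1.259, -1.127]
contact_force: [0.0, -0.2, -2.3]
grip_width: 0.0432
```

```bash
python3 -m pendant '[30,1,0,-1,0,30,0.7,0,0,0,30,0,0,0,0]'
```

```text
clock: 14.15
tcp_pos: [0.5148, -0.2203, 0.0503]
orientation: [1.127, 1.26, -1.127]
contact_force: [-0.5, 0.9, 1.2]
grip_width: 0.0432
```

```bash
python3 -m pendant '[60,0,0,0,0,85,0,0,0,0,85,0,0,0,0,85,-55,0,0,0,85,-60,0,0,0,85,0,-2,-54.6,0,85,0,-2,-54.6,0,85,0,-2,-54.6,0,85,0,-2,-54.6,0,85,0,-2,-54.6,0,85,0,-2,-54.6,0,85,0,-2,-54.6,0,85,0,-2,-54.6,0,85,0,-2,-54.6,0,85,0,-2,-54.6,0]'
python3 -m pendant '[85,40,0,0,0,85,0,0,0,0,85,0,0,0,0]'
python3 - <<'E'
from h import *
print(r.get_obs()['tcp_pos'].round(4))
p,d=save('wrist','w5.png'); C=cloud('wrist',d)
P=sel(C,.435,.321,.035,.068,.1);print(len(P),cv2.minEnclosingCircle((P[:,:2]*1000).astype(np.float32)))
p,d=save('top','t5.png'); C=cloud('top',d)
for x,y in [(.508,-.167),(.514,-.22)]:
    P=sel(C,x,y,.027,.068,.1); print(len(P),cv2.minEnclosingCircle((P[:,:2]*1000).astype(np.float32)),P[:,2].max())
P=sel(C,.643,.153,.06,.1,.16); print('fin',len(P),rect(P) if len(P) else '')
E
```

```text
clock: 16.02
tcp_pos: [0.4341, 0.3216, 0.1652]
orientation: [1.127, 1.259, -1.127]
contact_force: [0.9, 1.2, -0.4]
grip_width: 0.085
clock: 16.4
tcp_pos: [0.4349, 0.3196, 0.1258]
orientation: [1.128, 1.259, -1.128]
contact_force: [-0.1, 1.2, 0.9]
grip_width: 0.0848
[0.4349 0.3196 0.1258]
4377 ((434.7214050292969, 323.6640319824219), 22.04216957092285)
195 ((506.9941101074219, -167.5453643798828), 21.849958419799805) 0.09546528608197535
204 ((514.4198608398438, -219.421142578125), 22.043472290039062) 0.0958393335593053
fin 235 (array([643.6, 152.8]), array([21. , 70.1]), 10.31)
```

```bash
python3 -m pendant '[85,40,0,-2,0,85,40,0,0,0,85,0,0,0,0,30,0,0,0,0,30,0,0,0,0,30,0,0,0,0,30,0,0,0,0,30,0,0,0,0]' 40
```

```text
clock: 17.5
tcp_pos: [0.4352, 0.3228, 0.047]
orientation: [1.129, 1.258, -1.125]
contact_force: [-0.7, -1.9, 6.7]
grip_width: 0.043
```

```bash
python3 -m pendant '[30,-55,0,0,0,30,-60,0,0,0,30,0,2.5,54.4,0,30,0,2.5,54.4,0,30,0,2.5,54.4,0,30,0,2.5,54.4,0,30,0,2.5,54.4,0,30,0,2.5,54.4,0,30,0,2.4,54.4,0,30,0,2.4,54.4,0,30,25,0,0,0,30,25,0,0,0,30,0,0,0,0,30,0,0,0,0]'
python3 - <<'E'
from h import *
o=r.get_obs();print(o['tcp_pos'].round(4))
p,d=save('wrist','w6.png'); C=cloud('wrist',d); cell_axes(C,c=(.5085,-.1641))
dark=(p.max(2)<60); g=np.zeros((400,640),bool); g[262:356,270:375]=1
Q=C[g&dark]; Q=Q[abs(Q[:,2]-np.median(Q[:,2]))<.003]
print('cap',cv2.minEnclosingCircle((Q[:,:2]*1000).astype(np.float32)),rect(Q))
E
```

```text
clock: 19.25
tcp_pos: [0.5027, -0.108, 0.1112]
orientation: [1.127, 1.259, -1.126]
contact_force: [0.1, 0.4, -0.9]
grip_width: 0.0432
[ 0.5027 -0.108   0.1112]
wall 84 498 [83.1 85.3 86.9]
side -56 -1 280 [-30.7 -27.8 -24.8]
side -56 1 333 [26.1 29.3 33. ]
side 56 -1 476 [-30.9 -28.1 -25.1]
side 56 1 555 [25.9 29.  32.7]
cap ((503.45843505859375, -109.10552978515625), 20.094804763793945) (array([ 502.8, -107.5]), array([36.6, 36.2]), 75.24)
```

Aligned to about 1 mm, so I'll lower it.

```bash
python3 -m pendant '[30,20,0,-0.5,0,30,20,0,0,0,30,12,0,0,0,30,4,0,0,0,30,2,0,0,0,30,0,0,0,0]'
python3 -m pendant '[30,1.5,0,0,0,30,0.7,0,0,0,30,0,0,0,0]'
```

```text
clock: 20.05
tcp_pos: [0.5023, -0.1078, 0.0524]
orientation: [1.127, 1.259, -1.127]
contact_force: [-0.8, -0.3, -1.4]
grip_width: 0.0427
clock: 20.42
tcp_pos: [0.5024, -0.1079, 0.051]
orientation: [1.127, 1.258, -1.127]
contact_force: [-3.3, 0.2, 8.1]
grip_width: 0.0428
```

Run:
```python
from h import *
plan((.6435,.1530,.185,10.1,6,50),start=(.5024,-.1079,.165,6.3))
```

```text
[50,-3.3,28.1,-40.6,-0.011,50,-3.3,28.6,-40.3,-0.011,50,-3.3,29,-40,-0.011,50,-3.4,29.5,-39.7,-0.011,50,-3.3,29.9,-39.4,-0.011,50,-3.4,30.4,-39.1,-0.011] [643.5 153.  185. ] 10.08
```

```bash
python3 -m pendant '[60,0,0,0,0,85,0,0,0,0,85,0,0,0,0,85,-55,0,0,0,85,-60,0,0,0,50,-3.3,28.1,-40.6,-0.011,50,-3.3,28.6,-40.3,-0.011,50,-3.3,29,-40,-0.011,50,-3.4,29.5,-39.7,-0.011,50,-3.3,29.9,-39.4,-0.011,50,-3.4,30.4,-39.1,-0.011,50,0,0,0,0,50,0,0,0,0]'
python3 - <<'E'
from h import *
o=r.get_obs();M=R.from_rotvec(o['orientation']).as_matrix(); print(o['tcp_pos'].round(4),np.degrees(np.arctan2(M[1,1],M[0,1])),M[:,0].round(4))
p,d=save('wrist','w7.png'); C=cloud('wrist',d)
P=sel(C,.643,.153,.06,.12,.135); print('fin',len(P),rect(P),np.median(P[:,2]))
p,d=save('top','t7.png'); C=cloud('top',d)
for x,y in [(.508,-.167),(.514,-.22),(.502,-.108)]:
    P=sel(C,x,y,.027,.068,.1); print(len(P),cv2.minEnclosingCircle((P[:,:2]*1000).astype(np.float32)),P[:,2].max())
E
```

```text
clock: 22.05
tcp_pos: [0.6424, 0.1527, 0.1843]
orientation: [1.077, 1.288, -1.079]
contact_force: [1.2, -0.3, 0.2]
grip_width: 0.0499
[0.6424 0.1527 0.1843] 10.14078712558052 [-1.e-03 -9.e-04 -1.e+00]
fin 3578 (array([643.9, 154. ]), array([20. , 69.7]), 10.04) 0.1263366679601956
195 ((507.40594482421875, -167.5460205078125), 22.131431579589844) 0.09436949256359961
202 ((514.8239135742188, -219.11680603027344), 21.929439544677734) 0.0991688696295081
183 ((501.5148620605469, -108.60354614257812), 21.71929931640625) 0.09575977007198544
```

View pics/w7.png

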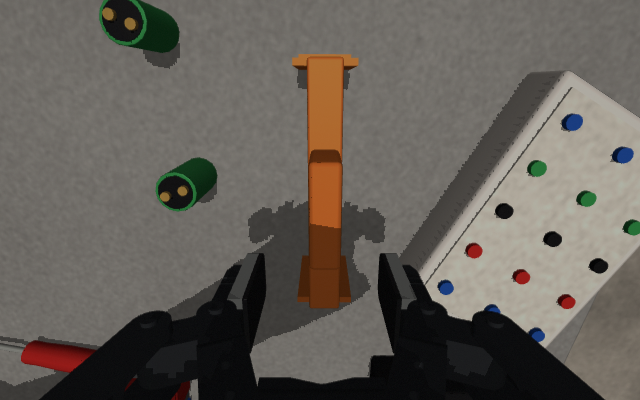

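The bridge fin lies at (325,195) between the fingers, with its long side vertical in the image. The white board at right stays clear. Now I'll descend and grip.

```bash
python3 -m pendant '[50,40,1,-0.5,0,50,40,0,0,0,50,13,0,0,0,50,0,0,0,0,50,0,0,0,0,5,0,0,0,0,5,0,0,0,0,5,0,0,0,0,5,0,0,0,0,5,0,0,0,0]' 90
```

```text
clock: 23.4
tcp_pos: [0.6445, 0.1543, 0.0933]
orientation: [1.079, 1.286, -1.076]
contact_force: [-0.7, -0.7, 6.4]
grip_width: 0.0188
```

Run:
```python
from h import *
plan((.5085,-.1642,.223,6.2,8,5),start=(.6445,.1543,.223,10.1))
```

```text
[5,-0,-23.7,36.2,0.009,5,-0,-23.4,36.4,0.008,5,-0,-23.1,36.6,0.009,5,-0,-22.8,36.8,0.008,5,-0,-22.5,37,0.009,5,-0,-22.1,37.2,0.008,5,-0,-21.8,37.4,0.009,5,-0,-21.5,37.6,0.008] [ 508.5 -164.2  223. ] 6.2
```

```bash
python3 -m pendant '[5,-30,0,0,0,5,-50,0,0,0,5,-50,0,0,0,5,0,-23.7,36.2,0.009,5,0,-23.4,36.4,0.008,5,0,-23.1,36.6,0.009,5,0,-22.8,36.8,0.008,5,0,-22.5,37,0.009,5,0,-22.1,37.2,0.008,5,0,-21.8,37.4,0.009,5,0,-21.5,37.6,0.008,5,0,0,0,0,5,0,0,0,0,5,0,0,0,0]'
python3 - <<'E'
from h import *
o=r.get_obs();M=R.from_rotvec(o['orientation']).as_matrix(); print(o['tcp_pos'].round(4),np.degrees(np.arctan2(M[1,1],M[0,1])),M[:,0].round(4),o['contact_force'].round(1))
p,d=save('wrist','w8.png'); C=cloud('wrist',d); cell_axes(C,c=(.5085,-.1641)); np.savez('w8.npz',p=p,C=C)
Q=rel(C,c=(.5085,-.1641)); hsv=cv2.cvtColor(p,cv2.COLOR_RGB2HSV); om=(hsv[...,0]<22)&(hsv[...,0]>5)&(hsv[...,1]>150)&(hsv[...,2]>60)
S=Q[om&(Q[...,2]>110)]
F=S[(S[:,2]>240)]; print('fin',len(F),cv2.minAreaRect(F[:,:2].astype(np.float32)),F[:,2].max())
B=S[(S[:,2]>200)&(S[:,2]<222)]; print('bar',len(B),cv2.minAreaRect(B[:,:2].astype(np.float32)),B[:,2].mean())
L=S[(S[:,2]<190)]; print('leg',len(L),L.min(0) if len(L) else '',L.max(0) if len(L) else '')
E
```

```text
clock: 25.15
tcp_pos: [0.5084, -0.163, 0.2219]
orientation: [1.127, 1.26, -1.126]
contact_force: [-0.5, 1.1, -2.9]
grip_width: 0.0189
[ 0.5084 -0.163   0.2219] 6.385847679970283 [ 2.e-04  6.e-04 -1.e+00] [-0.5  1.1 -2.9]
side -56 -1 103 [-30.9 -29.6 -26.6]
side -56 1 150 [26.7 30.4 32.8]
side 0 -1 229 [-31.  -28.4 -25.5]
side 0 1 285 [25.8 28.9 32.5]
side 56 -1 276 [-31.2 -28.4 -25.6]
side 56 1 324 [25.7 28.7 32.4]
fin 9371 ((-0.23402881622314453, 24.780420303344727), (20.0698184967041, 109.92145538330078), 0.2420644909143448) 363.14679086745497
bar 9030 ((-0.1259479522705078, 60.637481689453125), (43.60990524291992, 69.52580261230469), 0.3608275055885315) 210.79074957507035
leg 435 [-22.23894958 -88.96219215 134.42074269] [ 21.5417169  102.36891039 189.9992144 ]
```

View pics/w8.png

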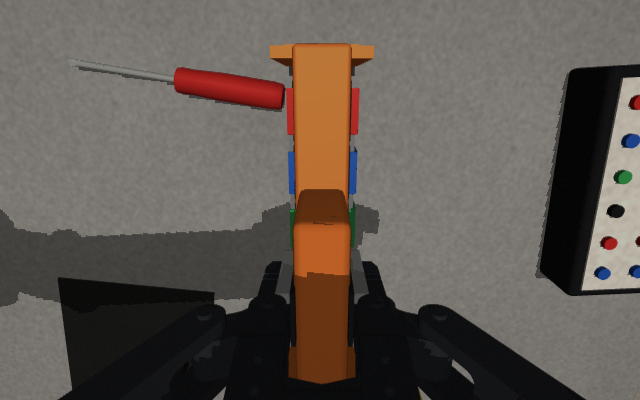

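The bridge is held centred over the crate (bar at x≈322, tags at 290/355), and measured tilt and yaw are within 0.4°. I'll lower it to just above the hooks and check.

```bash
python3 -m pendant '[5,30,0,0.5,0,5,25,0,0,0,5,14,0,0,0,5,4,0,0,0,5,0,0,0,0,5,0,0,0,0]'
python3 - <<'E'
from h import *
o=r.get_obs();M=R.from_rotvec(o['orientation']).as_matrix(); print(o['tcp_pos'].round(4),np.degrees(np.arctan2(M[1,1],M[0,1])),o['contact_force'].round(1),o['moment'].round(2))
p,d=save('wrist','w9.png'); s,_=save('side','s9.png')
a=cv2.resize(p[0:300,180:480],(400,400)); b=cv2.resize(s[150:220,315:395],(400,350)); b=cv2.copyMakeBorder(b,0,50,0,0,cv2.BORDER_CONSTANT)
cv2.imwrite('pics/c9.png',np.hstack([a,b])[:,:,::-1])
E
```

```text
clock: 25.95
tcp_pos: [0.5087, -0.1652, 0.1498]
orientation: [1.129, 1.257, -1.128]
contact_force: [0.4, 0.3, -1.4]
grip_width: 0.019
[ 0.5087 -0.1652  0.1498] 6.245190407999801 [ 0.4  0.3 -1.4] [ 0.03  0.05 -0.01]
```

View pics/c9.png

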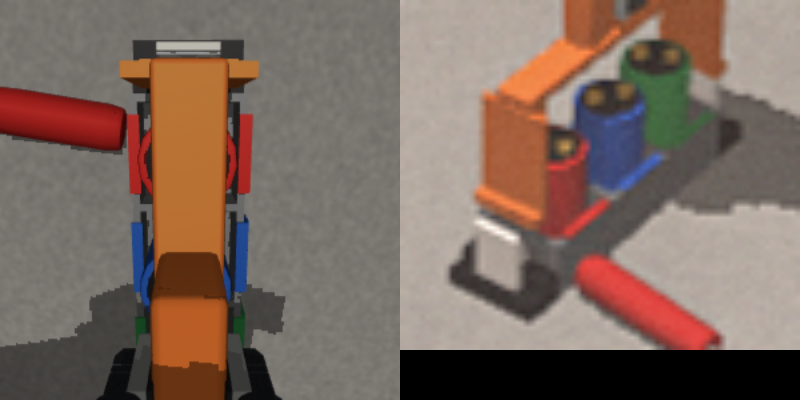

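The left half shows the toe just inboard of the hook, with the bar over the red and blue caps. The right half shows all three caps upright and the foot above the ledge. I'll nudge +1 mm in y and lower in steps.

```bash
python3 -m pendant '[5,4,0,-1,0,5,4,0,0,0,5,4,0,0,0,5,0,0,0,0]'
python3 -m pendant '[5,3,0,0,0,5,3,0,0,0,5,0,0,0,0]'
```

```text
clock: 26.55
tcp_pos: [0.5076, -0.164, 0.1364]
orientation: [1.128, 1.26, -1.129]
contact_force: [-0.2, 0.1, -1.5]
grip_width: 0.019
clock: 26.92
tcp_pos: [0.5083, -0.164, 0.1309]
orientation: [1.129, 1.258, -1.128]
contact_force: [0.1, 0.5, -1.7]
grip_width: 0.0192
```

```bash
python3 -m pendant '[5,3,0,0,0,5,3,0,0,0,5,0,0,0,0]'
python3 -m pendant '[5,3,0,0,0,5,2,0,0,0,5,0,0,0,0]'
```

```text
clock: 27.3
tcp_pos: [0.5089, -0.1641, 0.1256]
orientation: [1.129, 1.257, -1.127]
contact_force: [0.4, 0.4, 4.9]
grip_width: 0.0187
clock: 27.68
tcp_pos: [0.5088, -0.164, 0.1202]
orientation: [1.129, 1.257, -1.127]
contact_force: [2.5, 0.4, 3.0]
grip_width: 0.0189
```

```bash
python3 -m pendant '[5,2.5,0,0,0,5,2.5,0,0,0,5,2,0,0,0,5,0,0,0,0]'
python3 -m pendant '[5,1.5,0,0,0,5,1,0,0,0,5,0,0,0,0]'
```

```text
clock: 28.18
tcp_pos: [0.5072, -0.1642, 0.1132]
orientation: [1.128, 1.26, -1.13]
contact_force: [-3.0, 1.6, 11.9]
grip_width: 0.019
clock: 28.55
tcp_pos: [0.5075, -0.1643, 0.1131]
orientation: [1.126, 1.258, -1.131]
contact_force: [-11.0, 2.3, 36.4]
grip_width: 0.0191
```

```bash
python3 -m pendant '[5,-2,0,0,0,40,0,0,0,0,50,0,0,0,0,50,0,0,0,0,50,-40,0,0,0,50,-60,0,0,0,50,-40,0,-50,0,50,0,0,-55,0,50,0,0,-55,0,50,0,0,0,0,50,0,0,0,0]'
python3 - <<'E'
from h import *
p,d=save('top','t10.png'); C=cloud('top',d); s,_=save('side','s10.png')
P=sel(C,.508,-.164,.06,.13,.165); print('fin',len(P),rect(P),np.median(P[:,2]))
Q=rel(C,c=(.5085,-.1641)); B=Q[(abs(Q[...,0])<14)&(abs(Q[...,1])<96)&(Q[...,2]>85)&(Q[...,2]<125)]
for v0 in(-85,-60,60,85): S=B[abs(B[:,1]-v0)<10]; print(v0,len(S),np.median(S[:,2]),S[:,0].mean())
for sg in(1,-1):
    H=Q[(abs(Q[...,0])<16)&(abs(Q[...,1]*sg-104)<14)&(Q[...,2]>44)&(Q[...,2]<60)]; print('hook',sg,len(H),H.mean(0) if len(H) else '')
a=cv2.resize(s[130:220,315:405],(400,400)); b=cv2.resize(p[165:225,315:415],(400,240)); b=cv2.copyMakeBorder(b,0,160,0,0,cv2.BORDER_CONSTANT)
cv2.imwrite('pics/c10.png',np.hstack([a,b])[:,:,::-1])
p,d=save('wrist','w10.png')
E
```

```text
clock: 29.92
tcp_pos: [0.4905, -0.0068, 0.2512]
orientation: [1.128, 1.259, -1.129]
contact_force: [-0.3, -0.5, 0.4]
grip_width: 0.0501
fin 210 (array([ 506.7, -164.9]), array([20.9, 70.1]), 5.73) 0.14795842985869112
-85 68 103.7759869394741 -2.4172769832392302
-60 68 104.43392872409373 -1.4931985852639187
60 71 104.8989985774318 -1.9638481864983668
85 11 103.69476608845285 -1.3492764912664532
hook 1 0 
hook -1 20 [  -0.76377363 -105.4201991    50.87143032]
```

View pics/c10.png

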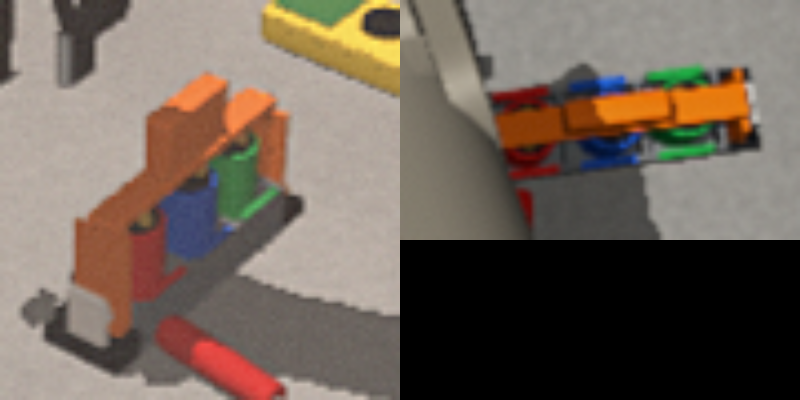

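The views show the bridge seated over three upright caps, with bar tops at 104 mm at both ends (home) and the fin top at 148 mm. The arm hides the +y hook from the top camera, so I'll back off and check it.

```bash
python3 -m pendant '[50,-10,0,-55,0,50,-10,0,-55,0,50,0,0,-55,0,50,0,0,-55,0,50,0,0,0,0,50,0,0,0,0,50,0,0,0,0]'
python3 - <<'E'
from h import *
p,d=save('top','t11.png'); C=cloud('top',d)
print('orig',rel(np.array([[.4967,-.0612,.0508],[.5198,-.2681,.0507]]),c=(.5085,-.1641)))
Q=rel(C,c=(.5085,-.1641)); 
for sg in(1,-1):
    H=Q[(abs(Q[...,0])<18)&(abs(Q[...,1]*sg-108)<14)&(Q[...,2]>45)&(Q[...,2]<60)]; print('hook',sg,len(H),H.mean(0) if len(H) else '')
P=sel(C,.508,-.164,.06,.13,.165); print('fin',len(P),rect(P),np.median(P[:,2]))
B=Q[(abs(Q[...,0])<14)&(abs(Q[...,1])<96)&(Q[...,2]>85)&(Q[...,2]<125)]
for v0 in(-85,-60,60,85): S=B[abs(B[:,1]-v0)<10]; print(v0,len(S),np.median(S[:,2]),S[:,0].mean())
s,_=save('side','s11.png')
cv2.imwrite('pics/c11.png',cv2.resize(np.vstack([p[160:230,300:430],s[160:230,300:430]]),(650,600),interpolation=cv2.INTER_CUBIC)[:,:,::-1])
E
```

```text
clock: 30.95
tcp_pos: [0.4674, 0.2104, 0.2711]
orientation: [1.13, 1.257, -1.132]
contact_force: [0.6, 0.2, -0.2]
grip_width: 0.0501
orig [[-6.17847673e-01  1.03572527e+02  5.08000000e+01]
 [ 1.97289946e-03 -1.04612093e+02  5.07000000e+01]]
hook 1 25 [ -1.04294732 103.68125687  51.60890379]
hook -1 19 [  -0.32257381 -106.05506302   51.88057012]
fin 212 (array([ 506.4, -164.9]), array([21. , 69.5]), 6.71) 0.14759799635654558
-85 66 104.46606182010808 -1.965765768709015
-60 68 104.56285803217969 -1.6835129974908485
60 70 104.21955431971807 -2.016203152298797
85 64 104.13493095794968 -1.6371814077876001
```

View pics/c11.png

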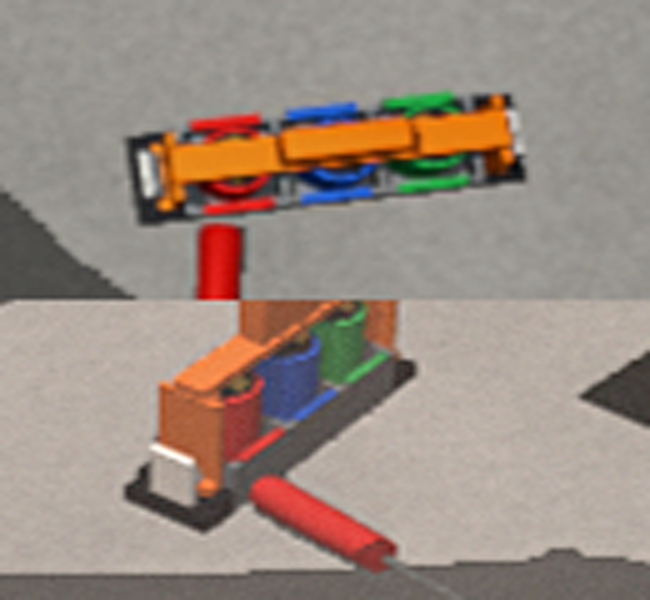

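```bash
python3 -c "
from h import *
print(r.hand_in(), r.get_obs()['clock'])"
```

```text
the job is handed in; nothing more can be done
the job is handed in; nothing more can be done
```

I handed the job in at about 31 s of the 72 s allowed. The blue, green and red capacitors stand upright in their matching cells, each lowered until light contact before I let go. The orange bridge is pushed home over the crate. No verdict was reported.

**Last checks**
- **Seating:** the bar top measured 104 mm above the table at both ends, and the fin top 148 mm. Both match fully home. The push ended on a firm stop at about 36 N, higher than the 8 to 15 N quoted for the hooks, because I pressed a little past the stop.
- **Hooks:** I judged the clicks from hook position only. The +y hook is back where it started. The -y hook read about 1.4 mm outward (roughly 0.03 rad), well below the 0.15 rad of a bent hook. I put this down to the bridge partly hiding it, but it is the less certain of the two.
- **Alignment:** the bridge sits about 1.5 mm to the crate's -x side, with its angle within about 0.5° of the crate's.
- **Blue capacitor:** it is about 3 mm off the cell centre toward -y, but upright and inside the cell.
- **Bystanders:** I aimed to keep clear of them and saw nothing disturbed, but I did not re-measure each one.

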